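Lock a steel tube in the bench clamp

ROBOT

A 6-joint arm with a two-finger parallel gripper is mounted at the origin on the work surface. World frame = base frame: x ahead of the robot, y to its left, z up, the work surface at z = 0. Lengths are in m, angles in rad, forces in N, time in s.
With the tool pointing down it reaches from about 0.35 to 0.775 m from the base axis. Payload 7.3 kg.
Tool frame: the origin (TCP) lies midway between the tips of the shut fingers; the grasp point (between the pads) lies 19 mm behind it; z points along the fingers, y is the line along which they close (so a half turn about z gives the same grasp; the last joint's range is limited). The gripper opens to 92 mm and grips with 3 to 60 N. Pads are 19 mm wide; open, the fingers measure 130 mm over their backs; the gripper's body (75 mm by 190 mm) begins 47 mm behind the grasp point.
Start: joints at [-1.442, 0.342, 1.524, -0, 1.275, -0.146], TCP at [0.142, -0.505, 0.227] pointing down, gripper open.
Joint ranges: [-2.53, 2.53], [-0.77, 2.02], [0.04, 2.7], [-1, 4.14], [0.28, 2.66], [-3.11, 3.11]. Speed limits (rad/s): [2.57, 2.57, 3.14, 3.14, 3.14, 3.14].

INTERFACE

Orientations are given as [roll, pitch, yaw] about the fixed x, y, z axes, in that order (R = Rz(yaw) Ry(pitch) Rx(roll)).
In Python, from cell import robot, read_camera, camera_params, nets gives the robot as it stands. The module is installed in compiled form; this text tells all that it offers.
- The arm moves only by the tool step_arm, never from a script. Its argument "steps" is a list of rows, each an object of numbers: "x", "y", "z": the shift along the tool's x, y, z as a fraction of full scale; "rx", "ry", "rz": the turn, a rotation vector about the tool's x, y, z as a fraction of full scale; "claw": the opening, from -1 (shut) to 1 (fully open). In form: [{"x": .., "y": .., "z": .., "rx": .., "ry": .., "rz": .., "claw": ..}, ...]. A call has 1 to 12 rows; each row is the pose to reach, as a shift and turn from the pose commanded when the call began, along the tool's axes at that moment; what a row does not reach only later rows make up. Full scale, the value 1, is 750 mm for a shift and pi/4 rad for a turn. A row lasts 1/12 s, in which the tool goes at most 41.7 mm and 7.16 degrees, less where a joint would pass 70% of its speed; a pose out of reach is approached as far as the arm can. A call with a number of a shift or a turn outside -1 to 1 is refused whole. A call with a gripper value outside its range is refused whole. The fingers move at their own pace and stop on an object; "squeeze" is the grip in N (left out, the last holds). Time passes only in rows, so rows that repeat a pose let the fingers close. It gives the time, the measured TCP pose, the force, the opening and the grip force at its end, in the units of the state.
- robot.observe(): the state, without advancing time (a new reading comes with each control period).
- read_camera(name): name is "scene" or "top" or "wrist"; returns (picture, depth): 420x560x3 uint8, blue, green, red; 420x560 float32, m along the optical axis (not along the pixel's ray), 0 where there is no reading.
- camera_params(name): a dict with "fx", "fy", "cx", "cy" (pixels), "R" (3x3) and "t" (3): a world point X has camera coordinates R X + t; the wrist camera has in their place "hand_eye" (4x4, takes a point from camera to tool coordinates, whose origin is the TCP and whose axes are the flange's). Camera axes: x right, y down, z forward; pixel columns grow to the right and rows downward; lengths in m; the calibration is good to about 2 mm. A picture is of the moment at which its call begins: read the wrist's pose just before it. camera_params takes no time and is no camera call.
- robot.hand_in(): hands the job in; it is judged then, once.
Trained networks look in the newest picture that a camera, given by its name, has taken for a name from the list of things; names that differ only in an ending like _2 or _b are one class to them, and where a whole thing is asked for, a point or a joint stands for the part that bears it (a point fixed in the world has none). Each returns a list of dicts, best first, with "conf" (0 to 1); they miss things now and then, are a little off and sometimes report something else, mostly with a low value. They report only what shows in the picture. A call takes as long as a camera call. They do not tell look-alikes from the thing itself.
- nets.masks_of(camera, query): "region" (420x560 bool, what is visible of it) and "box" ([left, top, right, bottom] in pixels, round what is visible of it).
- nets.landmark_of(camera, query): "pixel" ([row, column] in pixels: a listed point, or the origin of a listed thing).
The state is a dict: "time": time; "qpos": joint angles; "qvel": joint speeds; "joint_efforts": joint torques, N m; "tool_pos": TCP position; "tool_rot": TCP orientation; "contact_force": force on the tool from outside, world axes, zero at the start; "torque": the same for the moment, N m; "opening": finger opening in m; "grip_force": force on a finger pad.
Only numpy, scipy, OpenCV 4.12 (cv2) and the standard library are available. Lean on these libraries where they do the work, as an engineer would, in place of code of your own. Each camera call takes 0.05 s, during which the arm holds its last target. There are 200 camera calls.

TASK

On the workbench, take the tall, wide steel tube (not the short sleeve of the same width, nor the thin rod), stand it upright on the clamp's base plate midway between the two open jaws and let go of it. Then squeeze the clamp's two black handles together until the resistance peaks and gives and the clamp snaps shut on the tube and stays shut, and let go. Leave the short sleeve where it stands.

Things in the scene. Friction and masses are not known exactly. Their poses are not given: they have to be found in the camera images.
- tube: The work piece: a plain steel tube standing upright on the bench, 32 mm outside diameter, 24 mm bore, 90 mm tall, about 0.2 kg. Origin: centre of its underside; z along its axis, up.
- sleeve: Bystander: a short steel sleeve standing upright, 32 mm outside diameter, 45 mm tall. Origin: centre of its underside. A thin solid steel rod (18 mm diameter, 90 mm tall, not listed) also stands there; tube, sleeve and rod swap places from run to run, their axes at least 110 mm apart.
- clamp: Two-lever clamp lying flat, bolted down. Origin on the bench top below mid-jaws, where the tube belongs; x runs from the handles to the pivot block, z up. Base plate 250 (x) by 130 mm, top 8 mm up: the tube stands on it. Lever pins at x +90, y +-20 mm; block x 66 to 124, 70 mm high. Flat jaw pads x -22 to 22, z 21 to 47 mm, 51 mm apart when open; closing, they push the tube to the middle.
- clamp_left (a joint): Lever angle, rad: 0 open (start), 0.11 shut; the right lever mirrors it. Black handles: clamp x -123 to -41, z 26 to 50 mm; at x -85, where to squeeze, 68 mm over their outsides open, 29 mm shut, even about y 0. A spring resists, at most about 8 to 10 N a handle near 0.04 rad; past 0.08 it gives, snaps shut and stays; let go earlier, it reopens. On the tube it stops near 0.107.
Not all that is in view belongs to the job. What is shaped like the tube but red or yellow is not meant.

How it is judged:
On the way, in this order (a step that is already met when the one before it is completed fails the run):
1. the tube stands upright on the plate between the open jaws, let go (horizontal distance between tube and clamp below 0.02 m and angle between tube's own z axis and vertical below 0.1 rad and height (world z) of tube between 0.004 and 0.012 m and contact force between the fingers and tube below 0.3 N and linear speed of tube below 0.03 m/s and value of joint clamp_left below 0.03 rad), for 0.2 s.
2. the handles are squeezed past the point where they give (value of joint clamp_left above 0.09 rad), for 0.2 s.
At the end, for the whole second after the job is handed in: The clamp is locked shut by itself (lever beyond 0.09 rad) on the tube, which stands still and upright (within 10 degrees) on the base plate within 20 mm of the middle of the jaws; the short sleeve is within 30 mm of where it stood (value of joint clamp_left above 0.09 rad and horizontal distance between tube and clamp below 0.02 m and angle between tube's own z axis and vertical below 0.17 rad and height (world z) of tube between 0.004 and 0.016 m and linear speed of tube below 0.02 m/s and distance of sleeve from where it was at the start of the episode below 0.03 m); the robot touches nothing.
It fails at once if the short sleeve is knocked or carried away (more than 30 mm) (distance of sleeve from where it was at the start of the episode above 0.03 m).
It also fails if it takes over 51 s, if anything falls off the work surface, if the arm or the gripper's body presses on something with over 40 N, if the wrist force passes 120 N, or if a joint passes its speed limit or range.

## Working session

There is one attempt and no reset: what is moved stays moved. The work goes in short steps, Python scripts to look and compute and a tool call to move; the robot and the scene stay as the last step left them, time stands still between calls to the robot, and variables do not carry over. Pictures are saved under pics/ and viewed, at most 10 in all, crops included, and the job is handed in when it is done.

Besides the shell and the picture viewer there is one more tool, called after "Emit:" by a JSON object that holds its "name" and its "arguments". step_arm: Moves the arm, as the interface text tells. Its arguments: {"type":"object","properties":{"steps":{"type":"array","items":{"type":"object","properties":{"x":{"type":"number","minimum":-1,"maximum":1},"y":{"type":"number","minimum":-1,"maximum":1},"z":{"type":"number","minimum":-1,"maximum":1},"rx":{"type":"number","minimum":-1,"maximum":1},"ry":{"type":"number","minimum":-1,"maximum":1},"rz":{"type":"number","minimum":-1,"maximum":1},"claw":{"type":"number"}}}},"squeeze":{"type":"number"}},"required":["steps"]}

```bash
mkdir -p pics; cat > h.py <<'E'
import numpy as np, cv2
from cell import robot, read_camera, camera_params, nets
def world(cam,px,z=None,d=None):
    p=camera_params(cam);R=np.array(p["R"]);t=np.array(p["t"])
    r,c=px; ray=R.T@np.array([(c-p["cx"])/p["fx"],(r-p["cy"])/p["fy"],1.]); o=-R.T@t
    return o+ray*(d if d is not None else (z-o[2])/ray[2])
def cloud(cam,D):
    p=camera_params(cam);R=np.array(p["R"]);t=np.array(p["t"])
    v,u=np.mgrid[:D.shape[0],:D.shape[1]]
    P=np.stack([(u-p["cx"])/p["fx"]*D,(v-p["cy"])/p["fy"]*D,D],-1)
    return (P-t)@R
E
python3 - <<'E'
from h import *
s=robot.observe();print({k:np.round(v,3) for k,v in s.items()})
for cam in("scene","top"):
    I,D=read_camera(cam);cv2.imwrite(f"pics/{cam}.png",I);C=cloud(cam,D)
    p=camera_params(cam);print(cam,np.round(-np.array(p["R"]).T@p["t"],3))
    for q in("tube","sleeve","clamp","clamp_left"):
        for m in nets.masks_of(cam,q)[:4]:
            g=m["region"]&(D>0);X=C[g]
            zt=np.percentile(X[:,2],97);T=X[X[:,2]>zt-.006]
            print(q,round(m["conf"],2),np.round(m["box"]),"ztop",round(zt,3),"top mid",np.round((T.min(0)+T.max(0))/2,3),"ext",np.round(np.ptp(T,0),3))
        for l in nets.landmark_of(cam,q)[:3]: print("  lm",round(l["conf"],2),np.round(l["pixel"],1),np.round(world(cam,l["pixel"],z=0),3))
E
```

```text
{'time': np.float64(0.0), 'qpos': array([-1.442,  0.343,  1.525, -0.   ,  1.275, -0.146]), 'qvel': array([ 0.001, -0.001,  0.002,  0.001, -0.001,  0.002]), 'joint_efforts': array([ 2.0000e-03, -4.3124e+01, -2.4422e+01,  7.2000e-02,  5.6000e-02,
       -0.0000e+00]), 'tool_pos': array([ 0.142, -0.505,  0.226]), 'tool_rot': array([-3.14 , -0.   ,  0.275]), 'contact_force': array([ 0.474, -0.624,  0.047]), 'torque': array([-0.004, -0.023,  0.003]), 'grip_force': np.float64(0.0), 'opening': np.float64(0.092)}
scene [ 0.846 -0.458  0.772]
tube 0.84 [109. 301. 149. 347.] ztop 0.092 top mid [ 0.482 -0.374  0.09 ] ext [0.031 0.031 0.008]
tube 0.7 [109. 226. 137. 272.] ztop 0.092 top mid [ 0.393 -0.292  0.09 ] ext [0.084 0.04  0.008]
tube 0.57 [133. 260. 164. 303.] ztop 0.092 top mid [ 0.45  -0.306  0.09 ] ext [0.032 0.031 0.008]
  lm 0.91 [335.4 136.8] [ 0.481 -0.373  0.   ]
  lm 0.85 [260.8 132.5] [ 0.368 -0.283  0.   ]
  lm 0.75 [293.6 151.1] [ 0.443 -0.306  0.   ]
sleeve 0.73 [215. 218. 237. 247.] ztop 0.047 top mid [ 0.467 -0.134  0.045] ext [0.031 0.03  0.007]
  lm 0.95 [234.6 225.4] [ 0.461 -0.134  0.   ]
clamp 0.98 [287. 142. 424. 218.] ztop 0.063 top mid [0.671 0.163 0.065] ext [0.07  0.081 0.016]
  lm 0.87 [183.7 354.8] [0.583 0.124 0.   ]
clamp_left 0.83 [305. 138. 395. 168.] ztop 0.051 top mid [0.545 0.145 0.049] ext [0.178 0.075 0.008]Traceback (most recent call last):
  File "<stdin>", line 11, in <module>
ValueError: it knows: clamp, sleeve, tube
```

```bash
python3 - <<'E'
from h import *
for cam in("scene","top"):
    I,D=read_camera(cam);cv2.imwrite(f"pics/{cam}.png",I);C=cloud(cam,D)
    for q in("tube","sleeve","clamp") if cam=="top" else ():
        for m in nets.masks_of(cam,q)[:4]:
            g=m["region"]&(D>0);X=C[g]
            zt=np.percentile(X[:,2],97);T=X[X[:,2]>zt-.006]
            print(q,round(m["conf"],2),np.round(m["box"]),"ztop",round(zt,3),"top mid",np.round((T.min(0)+T.max(0))/2,3),"ext",np.round(np.ptp(T,0),3))
        for l in nets.landmark_of(cam,q)[:3]: print("  lm",round(l["conf"],2),np.round(l["pixel"],1),np.round(world(cam,l["pixel"],z=0),3))
    # clamp: handles, block from cloud heights
    x,y,z=C[...,0],C[...,1],C[...,2]
    w=(D>0)&(x>.38)&(x<.8)&(y>-.05)&(y<.3)
    for n,a,b in(("plate",.005,.012),("lever",.03,.055),("block",.064,.076)):
        P=C[w&(z>a)&(z<b)]
        if len(P)>20: print(cam,n,len(P),cv2.minAreaRect(P[:,:2].astype(np.float32)),P.mean(0))
a=cv2.imread("pics/scene.png");b=cv2.imread("pics/top.png")
cv2.imwrite("pics/both.png",np.hstack([cv2.resize(a[100:400],None,fx=.71,fy=1.0)*1,cv2.resize(b,(400,300))]))
E
```

```text
scene plate 3350 ((0.6272960305213928, 0.10003137588500977), (0.18591256439685822, 0.35700473189353943), 83.19598388671875) [0.57882045 0.10579975 0.00857239]
scene lever 2080 ((0.5796897411346436, 0.12928231060504913), (0.2447228580713272, 0.08887786418199539), 22.367311477661133) [0.5692381  0.11775186 0.04273263]
scene block 144 ((0.6675570011138916, 0.16191551089286804), (0.05372827872633934, 0.031487997621297836), 5.913351535797119) [0.66803001 0.16359405 0.06744129]
tube 0.97 [392. 240. 418. 260.] ztop 0.091 top mid [ 0.449 -0.306  0.089] ext [0.031 0.031 0.008]
tube 0.96 [427. 225. 453. 243.] ztop 0.091 top mid [ 0.482 -0.373  0.089] ext [0.031 0.03  0.008]
tube 0.74 [382. 284. 411. 308.] ztop 0.091 top mid [ 0.368 -0.287  0.09 ] ext [0.03  0.032 0.008]
  lm 0.96 [247.7 396.6] [ 0.452 -0.304  0.   ]
  lm 0.69 [233.4 431.1] [ 0.479 -0.375  0.   ]
  lm 0.63 [292.7 389.9] [ 0.364 -0.287  0.   ]
sleeve 0.49 [302. 241. 322. 252.] ztop 0.047 top mid [ 0.464 -0.133  0.044] ext [0.025 0.03  0.007]
  lm 0.55 [244.2 308.6] [ 0.463 -0.129  0.   ]
clamp 0.56 [124. 120. 232. 262.] ztop 0.061 top mid [0.667 0.165 0.064] ext [0.072 0.084 0.018]
  lm 0.63 [184.4 176.1] [0.589 0.132 0.   ]
top plate 5311 ((0.6178607940673828, 0.09912985563278198), (0.27699846029281616, 0.3560619056224823), 88.46156311035156) [0.56774217 0.12091442 0.007663  ]
top lever 1756 ((0.5799304246902466, 0.12897875905036926), (0.24568411707878113, 0.0847109705209732), 22.938817977905273) [0.57671274 0.128524   0.04639006]
top block 115 ((0.6680262088775635, 0.16196686029434204), (0.05182825028896332, 0.030015788972377777), 4.332083225250244) [0.67105301 0.16476615 0.06768682]
```

View pics/scene.png

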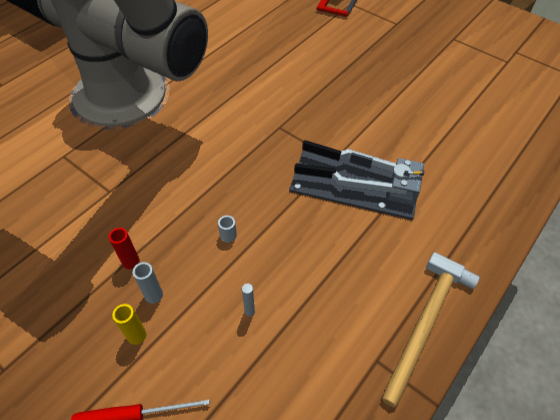

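View pics/top.png

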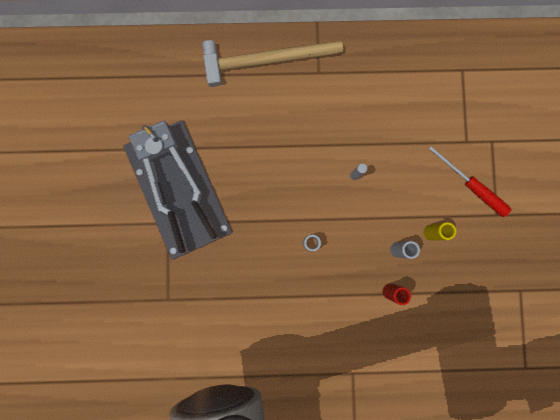

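In the scene picture, the red tube is at column/row (122,248), the yellow at (128,325), the grey wide tall tube at (147,282), the short sleeve at (227,229) and the thin rod at (248,300). Only the grey one at (147,282), at (405,250) in the top picture, is tall, wide and steel. I'll confirm that in an enlarged crop and measure the clamp more precisely.

```bash
python3 - <<'E'
from h import *
a=cv2.imread("pics/scene.png");b=cv2.imread("pics/top.png")
cv2.imwrite("pics/crop.png",np.hstack([cv2.resize(a[215:355,100:270],(510,420)),cv2.resize(b[215:315,370:470],(280,420))]))
for cam in("scene","top"):
    I,D=read_camera(cam);C=cloud(cam,D);x,y,z=C[...,0],C[...,1],C[...,2]
    m=nets.masks_of(cam,"clamp")[0]["region"]&(D>0)
    R=cv2.minAreaRect(C[m][:,:2].astype(np.float32));print(cam,"mask",R)
    sat=I.max(-1).astype(int)-I.min(-1)
    g=((sat<25)&(D>0)&(x>.4)&(x<.75)&(y>0)&(y<.28)&(z>.003)&(z<.09)).astype(np.uint8)
    n,l,s,_=cv2.connectedComponentsWithStats(g);k=1+s[1:,4].argmax();g=l==k
    print(cam,"grey",cv2.minAreaRect(C[g][:,:2].astype(np.float32)),"zmax",np.sort(z[g])[-5:])
    yaw=.4;c=np.array([.58,.129]);
    for n_,a_,b_ in(("lever",.035,.054),("block",.06,.08)):
        P=C[g&(z>a_)&(z<b_)];print(n_,cv2.minAreaRect(P[:,:2].astype(np.float32)))
    P=C[g&(z>.04)&(z<.056)];q=(P[:,:2]-c)@np.array([[np.cos(yaw),-np.sin(yaw)],[np.sin(yaw),np.cos(yaw)]])
    for lo in(-.12,-.1,-.085,-.07):
        s=q[(q[:,0]>lo-.008)&(q[:,0]<lo+.008),1];print(lo,len(s),np.round([s.min(),s.max()],4))
    s=q[(abs(q[:,0])<.02),1];print("jaws",np.round([s[s<0].min(),s[s<0].max(),s[s>0].min(),s[s>0].max()],4),"x",q[:,0].min())
E
```

```text
scene mask ((0.5782089233398438, 0.1402253955602646), (0.26405978202819824, 0.1597929298877716), 24.14869499206543)
scene grey ((0.5761088728904724, 0.13794110715389252), (0.24914759397506714, 0.15456274151802063), 23.31251335144043) zmax [0.07199914 0.07210646 0.07213572 0.07221908 0.07390841]
lever ((0.5796471834182739, 0.13010385632514954), (0.2419304996728897, 0.08746525645256042), 23.884504318237305)
block ((0.6632463335990906, 0.1609717458486557), (0.05410744249820709, 0.04740928113460541), 68.2159652709961)
-0.12 54 [-0.0388  0.0358]
-0.1 107 [-0.0368  0.0364]
-0.085 110 [-0.0348  0.0342]
-0.07 102 [-0.0333  0.0319]
jaws [-0.0416 -0.0222  0.0227  0.0412] x -0.12143466375547435
top mask ((0.5871511697769165, 0.133535236120224), (0.2677353620529175, 0.13355235755443573), 22.846446990966797)
top grey ((0.5795369148254395, 0.12951263785362244), (0.2489309161901474, 0.13029904663562775), 22.787891387939453) zmax [0.07111841 0.07118868 0.07120041 0.07178809 0.07244487]
lever ((0.5797210931777954, 0.12892425060272217), (0.24486419558525085, 0.08441747725009918), 22.933130264282227)
block ((0.6641345620155334, 0.16522112488746643), (0.05123468488454819, 0.0446426197886467), 66.57190704345703)
-0.12 69 [-0.0372  0.0379]
-0.1 99 [-0.0353  0.0367]
-0.085 99 [-0.0341  0.0343]
-0.07 100 [-0.0324  0.0333]
jaws [-0.0407 -0.0227  0.0236  0.0417] x -0.12272691072248769
```

View pics/crop.png

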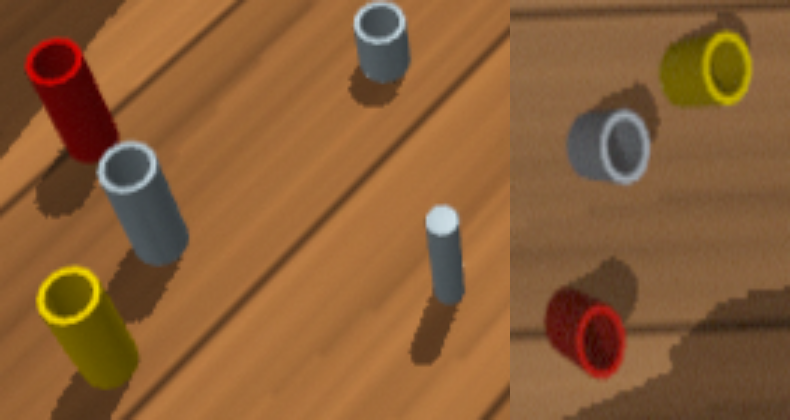

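The crop confirms it: the grey tall tube stands between the red and yellow look-alikes, with the short sleeve at upper right and the thin rod at right. The tube is at about (0.4495, -0.306), with its top at 0.09. The clamp is at (0.580, 0.129) with a yaw of 0.40. Moving above the tube, with the fingers turned away from its neighbours.

Emit:
{"name": "step_arm", "arguments": {"steps": [{"x":0.467,"y":-0.144,"z":0.088,"rz":0.732,"claw":0.3},{"x":0.467,"y":-0.144,"z":0.088,"rz":0.732,"claw":0.3},{"x":0.467,"y":-0.144,"z":0.088,"rz":0.732,"claw":0.3},{"x":0.467,"y":-0.144,"z":0.088,"rz":0.732,"claw":0.3},{"x":0.467,"y":-0.144,"z":0.088,"rz":0.732,"claw":0.3},{"x":0.467,"y":-0.144,"z":0.088,"rz":0.732,"claw":0.3},{"x":0.467,"y":-0.144,"z":0.088,"rz":0.732,"claw":0.3},{"x":0.467,"y":-0.144,"z":0.088,"rz":0.732,"claw":0.3},{"x":0.467,"y":-0.144,"z":0.088,"rz":0.732,"claw":0.3},{"x":0.467,"y":-0.144,"z":0.088,"rz":0.732,"claw":0.3},{"x":0.467,"y":-0.144,"z":0.088,"rz":0.732,"claw":0.3},{"x":0.467,"y":-0.144,"z":0.088,"rz":0.732,"claw":0.3}]}}

```text
$.steps[0]: bad value
```

Emit:
{"name": "step_arm", "arguments": {"steps": [{"x":0.467,"y":-0.144,"z":0.088,"rx":0,"ry":0,"rz":0.732,"claw":0.3},{"x":0.467,"y":-0.144,"z":0.088,"rx":0,"ry":0,"rz":0.732,"claw":0.3},{"x":0.467,"y":-0.144,"z":0.088,"rx":0,"ry":0,"rz":0.732,"claw":0.3},{"x":0.467,"y":-0.144,"z":0.088,"rx":0,"ry":0,"rz":0.732,"claw":0.3},{"x":0.467,"y":-0.144,"z":0.088,"rx":0,"ry":0,"rz":0.732,"claw":0.3},{"x":0.467,"y":-0.144,"z":0.088,"rx":0,"ry":0,"rz":0.732,"claw":0.3},{"x":0.467,"y":-0.144,"z":0.088,"rx":0,"ry":0,"rz":0.732,"claw":0.3},{"x":0.467,"y":-0.144,"z":0.088,"rx":0,"ry":0,"rz":0.732,"claw":0.3},{"x":0.467,"y":-0.144,"z":0.088,"rx":0,"ry":0,"rz":0.732,"claw":0.3},{"x":0.467,"y":-0.144,"z":0.088,"rx":0,"ry":0,"rz":0.732,"claw":0.3},{"x":0.467,"y":-0.144,"z":0.088,"rx":0,"ry":0,"rz":0.732,"claw":0.3},{"x":0.467,"y":-0.144,"z":0.088,"rx":0,"ry":0,"rz":0.732,"claw":0.3}], "squeeze": 30}}

```text
time: 2.0
tool_pos: [0.4506, -0.3057, 0.1604]
tool_rot: [3.141, 0.001, -0.298]
contact_force: [-1.0, -1.0, 0.2]
opening: 0.0597
grip_force: 0.0
```

Emit:
{"name": "step_arm", "arguments": {"steps": [{"x":0,"y":0,"z":0.05,"rx":0,"ry":0,"rz":0,"claw":0.3},{"x":0,"y":0,"z":0.1,"rx":0,"ry":0,"rz":0,"claw":0.3},{"x":0,"y":0,"z":0.15,"rx":0,"ry":0,"rz":0,"claw":0.3},{"x":0,"y":0,"z":0.15,"rx":0,"ry":0,"rz":0,"claw":0.3},{"x":0,"y":0,"z":0.15,"rx":0,"ry":0,"rz":0,"claw":0.3},{"x":0,"y":0,"z":0.15,"rx":0,"ry":0,"rz":0,"claw":-0.6},{"x":0,"y":0,"z":0.15,"rx":0,"ry":0,"rz":0,"claw":-0.6},{"x":0,"y":0,"z":0.15,"rx":0,"ry":0,"rz":0,"claw":-0.6},{"x":0,"y":0,"z":0.15,"rx":0,"ry":0,"rz":0,"claw":-0.6},{"x":0,"y":0,"z":0.15,"rx":0,"ry":0,"rz":0,"claw":-0.6},{"x":0,"y":0,"z":0.15,"rx":0,"ry":0,"rz":0,"claw":-0.6}], "squeeze": 30}}

```text
time: 2.92
tool_pos: [0.4509, -0.3068, 0.0495]
tool_rot: [3.14, -0.002, -0.3]
contact_force: [0.1, 0.1, 6.3]
opening: 0.0315
grip_force: 29.9
```

Emit:
{"name": "step_arm", "arguments": {"steps": [{"x":0,"y":0,"z":-0.04,"rx":0,"ry":0,"rz":0,"claw":-0.6},{"x":0,"y":0,"z":-0.09,"rx":0,"ry":0,"rz":0,"claw":-0.6},{"x":0,"y":0,"z":-0.14,"rx":0,"ry":0,"rz":0,"claw":-0.6},{"x":0,"y":0,"z":-0.19,"rx":0,"ry":0,"rz":0,"claw":-0.6},{"x":0,"y":0,"z":-0.19,"rx":0,"ry":0,"rz":0,"claw":-0.6},{"x":0,"y":0,"z":-0.19,"rx":0,"ry":0,"rz":0,"claw":-0.6}]}}

```text
time: 3.42
tool_pos: [0.451, -0.3069, 0.1927]
tool_rot: [3.14, -0.004, -0.3]
contact_force: [-0.1, 0.3, -3.5]
opening: 0.0314
grip_force: 29.9
```

```bash
python3 - <<'E'
from h import *
s=robot.observe();print(s["tool_pos"],s["tool_rot"],s["contact_force"],s["opening"])
I,D=read_camera("scene");cv2.imwrite("pics/lift.png",I[60:400,40:500])
yaw=s["tool_rot"][2];d=np.array([.580,.1293])-s["tool_pos"][:2]
print(d@[np.cos(yaw),np.sin(yaw)]/.75,d@[np.sin(yaw),-np.cos(yaw)]/.75,-(.4-yaw)/(np.pi/4))
E
```

```text
[ 0.45099999 -0.30685333  0.19268133] [ 3.13959401 -0.00405716 -0.29991299] [-0.087038    0.28075532 -3.54570024] 0.031382830070878
-0.007485515253032112 -0.6063943835037654 -0.8911568978129938
```

View pics/lift.png

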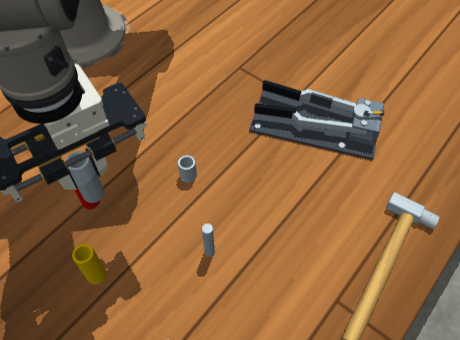

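The lift picture shows the grey tube in the gripper at about (88,180), with the sleeve (187,168) and rod (208,240) undisturbed. Carrying it over the clamp.

Emit:
{"name": "step_arm", "arguments": {"steps": [{"x":-0.006,"y":-0.04,"z":0,"rx":0,"ry":0,"rz":-0.05,"claw":-0.6},{"x":-0.006,"y":-0.09,"z":0,"rx":0,"ry":0,"rz":-0.15,"claw":-0.6},{"x":-0.006,"y":-0.14,"z":0,"rx":0,"ry":0,"rz":-0.25,"claw":-0.6},{"x":-0.006,"y":-0.19,"z":0,"rx":0,"ry":0,"rz":-0.35,"claw":-0.6},{"x":-0.006,"y":-0.24,"z":0,"rx":0,"ry":0,"rz":-0.45,"claw":-0.6},{"x":-0.006,"y":-0.29,"z":0,"rx":0,"ry":0,"rz":-0.55,"claw":-0.6},{"x":-0.006,"y":-0.34,"z":0,"rx":0,"ry":0,"rz":-0.65,"claw":-0.6},{"x":-0.006,"y":-0.39,"z":0,"rx":0,"ry":0,"rz":-0.75,"claw":-0.6},{"x":-0.006,"y":-0.44,"z":0,"rx":0,"ry":0,"rz":-0.85,"claw":-0.6},{"x":-0.006,"y":-0.49,"z":0,"rx":0,"ry":0,"rz":-0.89,"claw":-0.6},{"x":-0.006,"y":-0.54,"z":0,"rx":0,"ry":0,"rz":-0.89,"claw":-0.6},{"x":-0.006,"y":-0.58,"z":0,"rx":0,"ry":0,"rz":-0.89,"claw":-0.6}]}}

```text
time: 4.47
tool_pos: [0.5736, 0.1133, 0.1879]
tool_rot: [-3.14, 0.005, 0.4]
contact_force: [0.6, -0.5, -2.4]
opening: 0.0313
grip_force: 29.9
```

```bash
python3 - <<'E'
from h import *
s=robot.observe();print(s["tool_pos"],s["tool_rot"],s["contact_force"],s["opening"],s["time"])
yaw=s["tool_rot"][2];d=np.array([.580,.1293])-s["tool_pos"][:2]
print(d@[np.cos(yaw),np.sin(yaw)]/.75,d@[np.sin(yaw),-np.cos(yaw)]/.75,-(.4-yaw)/(np.pi/4))
E
```

```text
[0.57355389 0.11327784 0.18787961] [-3.13958901  0.00452288  0.40021928] [ 0.60120677 -0.47068736 -2.37022183] 0.0312980408653144 4.4667
0.016239028214268057 -0.016325974689533923 0.0002791951300266477
```

Emit:
{"name": "step_arm", "arguments": {"steps": [{"x":0.018,"y":-0.016,"z":0,"rx":0,"ry":0,"rz":0,"claw":-0.6},{"x":0.018,"y":-0.016,"z":0,"rx":0,"ry":0,"rz":0,"claw":-0.6},{"x":0.018,"y":-0.016,"z":0,"rx":0,"ry":0,"rz":0,"claw":-0.6},{"x":0.018,"y":-0.016,"z":0,"rx":0,"ry":0,"rz":0,"claw":-0.6}]}}

```text
time: 4.8
tool_pos: [0.5813, 0.1261, 0.1888]
tool_rot: [-3.141, 0.004, 0.399]
contact_force: [0.6, -0.3, -2.5]
opening: 0.0311
grip_force: 29.9
```

```bash
python3 - <<'E'
from h import *
s=robot.observe();print(s["tool_pos"],s["tool_rot"],s["contact_force"],s["opening"],s["time"])
yaw=s["tool_rot"][2];c=np.array([.580,.1293]);d=c-s["tool_pos"][:2]
print(d@[np.cos(yaw),np.sin(yaw)]/.75,d@[np.sin(yaw),-np.cos(yaw)]/.75)
for cam in("scene","top"):
    I,D=read_camera(cam);C=cloud(cam,D)
    for m in nets.masks_of(cam,"tube"):
        P=C[m["region"]&(D>0)];
        if P[:,1].mean()>0:
            T=P[(P[:,2]<np.percentile(P[:,2],2)+.02)]
            print(cam,m["conf"],P.min(0),P.max(0),"low",T.min(0),T.max(0))
    if cam=="scene":cv2.imwrite("pics/over.png",cv2.resize(I[60:240,220:460],(800,600)))
E
```

```text
[0.58127075 0.12614831 0.18879062] [-3.14098504  0.00390537  0.39883242] [ 0.60951946 -0.31277506 -2.53932301] 0.031134386194954664 4.8
7.055318677957657e-05 -0.0045304182162459565
scene 0.69 [ 0.48895639  0.09243929 -0.00179726] [0.60069705 0.28596189 0.20260584] low [ 0.48895639  0.10667188 -0.00179726] [0.59449317 0.28596189 0.16033949]
top 0.46 [0.56283326 0.10802722 0.14061026] [0.57535555 0.12606477 0.21090036] low [0.56283326 0.10802722 0.14061026] [0.57535555 0.12512858 0.16227187]
top 0.39 [ 0.44252325  0.02179678 -0.00483151] [0.71956023 0.20053435 0.49052053] low [ 0.44252325  0.02179678 -0.00483151] [0.71956023 0.20053435 0.02232607]
```

View pics/over.png

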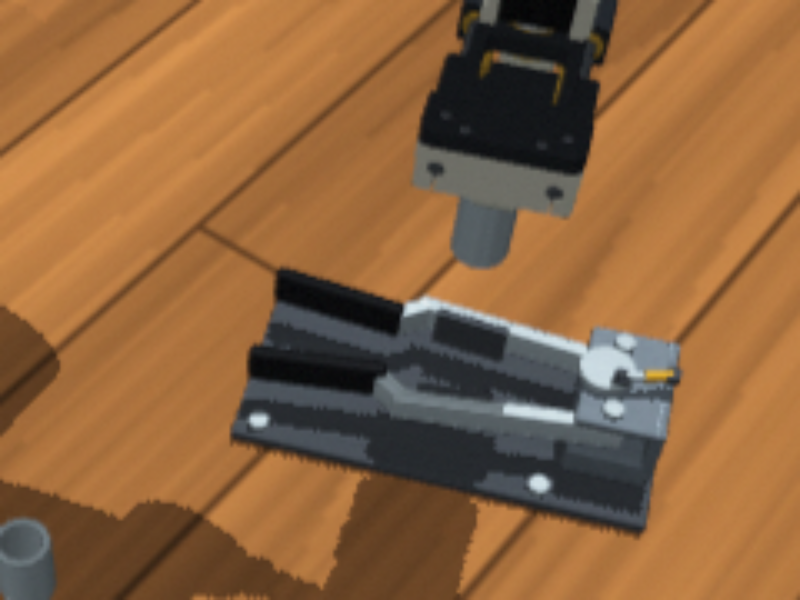

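The picture shows the tube hanging upright from the gripper, bottom at about (478,262), above the jaws at about (460,350). It needs a shift of about 3 mm, then I'll lower it.

Emit:
{"name": "step_arm", "arguments": {"steps": [{"x":0.001,"y":-0.0045,"z":0,"rx":0,"ry":0,"rz":0,"claw":-0.6},{"x":0.001,"y":-0.0045,"z":0.03,"rx":0,"ry":0,"rz":0,"claw":-0.6},{"x":0.001,"y":-0.0045,"z":0.07,"rx":0,"ry":0,"rz":0,"claw":-0.6},{"x":0.001,"y":-0.0045,"z":0.11,"rx":0,"ry":0,"rz":0,"claw":-0.6},{"x":0.001,"y":-0.0045,"z":0.14,"rx":0,"ry":0,"rz":0,"claw":-0.6},{"x":0.001,"y":-0.0045,"z":0.155,"rx":0,"ry":0,"rz":0,"claw":-0.6},{"x":0.001,"y":-0.0045,"z":0.165,"rx":0,"ry":0,"rz":0,"claw":-0.6},{"x":0.001,"y":-0.0045,"z":0.168,"rx":0,"ry":0,"rz":0,"claw":-0.6},{"x":0.001,"y":-0.0045,"z":0.168,"rx":0,"ry":0,"rz":0,"claw":-0.6},{"x":0.001,"y":-0.0045,"z":0.168,"rx":0,"ry":0,"rz":0,"claw":-0.6}]}}

```text
time: 5.83
tool_pos: [0.5827, 0.1303, 0.0661]
tool_rot: [3.141, -0.002, 0.399]
contact_force: [-0.3, 0.3, -1.9]
opening: 0.0311
grip_force: 29.9
```

Emit:
{"name": "step_arm", "arguments": {"steps": [{"x":-0.002,"y":0,"z":0.004,"rx":0,"ry":0,"rz":0,"claw":-0.6},{"x":-0.002,"y":0,"z":0.007,"rx":0,"ry":0,"rz":0,"claw":-0.6},{"x":-0.002,"y":0,"z":0.009,"rx":0,"ry":0,"rz":0,"claw":-0.6},{"x":-0.002,"y":0,"z":0.01,"rx":0,"ry":0,"rz":0,"claw":-0.6},{"x":-0.002,"y":0,"z":0.011,"rx":0,"ry":0,"rz":0,"claw":-0.6},{"x":-0.002,"y":0,"z":0.011,"rx":0,"ry":0,"rz":0,"claw":-0.6},{"x":-0.002,"y":0,"z":0.011,"rx":0,"ry":0,"rz":0,"claw":-0.6}]}}

```text
time: 6.42
tool_pos: [0.5806, 0.1298, 0.0575]
tool_rot: [3.141, -0.001, 0.399]
contact_force: [-2.1, -0.1, 4.6]
opening: 0.0317
grip_force: 29.9
```

Contact with the plate. Letting go and checking before I rise.

Emit:
{"name": "step_arm", "arguments": {"steps": [{"x":0,"y":0,"z":0,"rx":0,"ry":0,"rz":0,"claw":-0.15},{"x":0,"y":0,"z":0,"rx":0,"ry":0,"rz":0,"claw":0.1},{"x":0,"y":0,"z":0,"rx":0,"ry":0,"rz":0,"claw":0.2},{"x":0,"y":0,"z":0,"rx":0,"ry":0,"rz":0,"claw":0.2},{"x":0,"y":0,"z":0,"rx":0,"ry":0,"rz":0,"claw":0.2},{"x":0,"y":0,"z":-0.03,"rx":0,"ry":0,"rz":0,"claw":0.2},{"x":0,"y":0,"z":-0.07,"rx":0,"ry":0,"rz":0,"claw":0.2},{"x":0,"y":0,"z":-0.11,"rx":0,"ry":0,"rz":0,"claw":0.2},{"x":0,"y":0,"z":-0.11,"rx":0,"ry":0,"rz":0,"claw":0.2},{"x":0,"y":0,"z":-0.11,"rx":0,"ry":0,"rz":0,"claw":0.2}]}}

```text
time: 7.25
tool_pos: [0.5815, 0.1298, 0.1408]
tool_rot: [3.14, -0.004, 0.399]
contact_force: [-0.7, 0.0, -2.1]
opening: 0.055
grip_force: 0.0
```

```bash
python3 - <<'E'
from h import *
I,D=read_camera("scene");cv2.imwrite("pics/placed.png",cv2.resize(I[60:240,220:460],(800,600)))
C=cloud("scene",D)
for m in nets.masks_of("scene","tube"):
    P=C[m["region"]&(D>0)];P=P[np.hypot(P[:,0]-.58,P[:,1]-.129)<.05]
    if len(P)>50:
        T=P[(P[:,2]>.09)&(P[:,2]<.104)];print(m["conf"],len(P),P[:,2].max(),(T.min(0)+T.max(0))/2,np.ptp(T,0))
s=robot.observe();c=np.array([.580,.1293])-.085*np.array([np.cos(.4),np.sin(.4)])
yaw=s["tool_rot"][2];d=c-s["tool_pos"][:2];print(s["tool_pos"],s["contact_force"],c,d@[np.cos(yaw),np.sin(yaw)]/.75,d@[np.sin(yaw),-np.cos(yaw)]/.75)
E
```

```text
0.97 466 0.15471158707196303 [0.57813351 0.12598318 0.09533837] [0.0311854  0.03105101 0.01060676]
[0.5797677  0.12956536 0.13806629] [-0.73098649  0.03326147 -0.98849773] [0.50170982 0.09619944] -0.11318525153201216 0.0005743841200423483
```

View pics/placed.png

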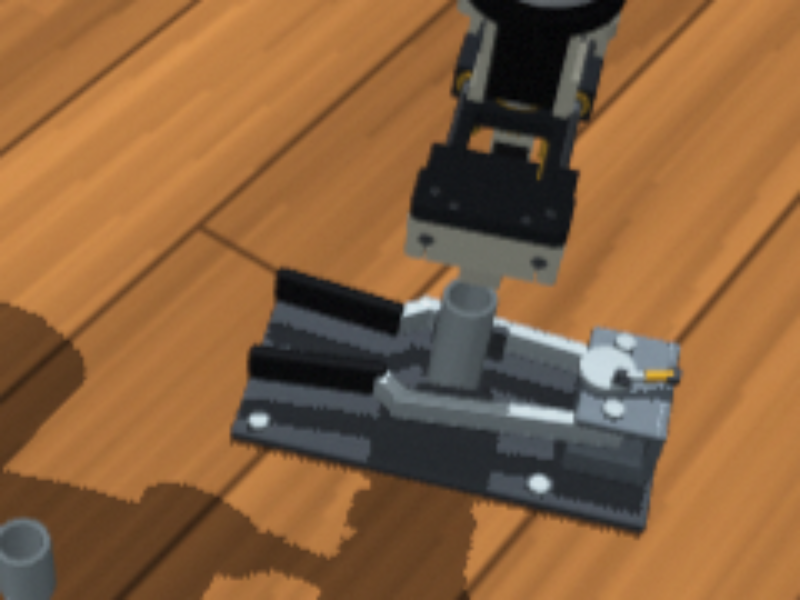

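The tube stands upright between the open jaws, with its top at about (470,297), and the gripper is clear. Moving back over the handles with the fingers fully open.

Emit:
{"name": "step_arm", "arguments": {"steps": [{"x":-0.05,"y":0,"z":-0.02,"rx":0,"ry":0,"rz":0,"claw":1},{"x":-0.1,"y":0,"z":-0.02,"rx":0,"ry":0,"rz":0,"claw":1},{"x":-0.113,"y":0,"z":-0.02,"rx":0,"ry":0,"rz":0,"claw":1},{"x":-0.113,"y":0,"z":0,"rx":0,"ry":0,"rz":0,"claw":1},{"x":-0.113,"y":0,"z":0.03,"rx":0,"ry":0,"rz":0,"claw":1},{"x":-0.113,"y":0,"z":0.06,"rx":0,"ry":0,"rz":0,"claw":1},{"x":-0.113,"y":0,"z":0.06,"rx":0,"ry":0,"rz":0,"claw":1},{"x":-0.113,"y":0,"z":0.06,"rx":0,"ry":0,"rz":0,"claw":1}]}}

```text
time: 8.02
tool_pos: [0.5009, 0.0967, 0.0923]
tool_rot: [-3.14, 0.005, 0.399]
contact_force: [-0.2, -0.7, 0.8]
opening: 0.0916
grip_force: 0.0
```

```bash
python3 - <<'E'
from h import *
s=robot.observe();c=np.array([.580,.1293])-.085*np.array([np.cos(.4),np.sin(.4)])
yaw=s["tool_rot"][2];d=c-s["tool_pos"][:2];print(s["tool_pos"],s["tool_rot"],s["contact_force"],s["opening"],d@[np.cos(yaw),np.sin(yaw)]/.75,d@[np.sin(yaw),-np.cos(yaw)]/.75,(s["tool_pos"][2]-.022)/.75)
E
```

```text
[0.50086509 0.09666112 0.0923434 ] [-3.1399432   0.0045737   0.39878179] [-0.20233234 -0.71084677  0.80089664] 0.0915649063744734 0.00079890242258302 0.0010046079635413331 0.09379119909588518
```

Emit:
{"name": "step_arm", "arguments": {"steps": [{"x":0.001,"y":0.001,"z":0.03,"rx":0,"ry":0,"rz":0,"claw":1},{"x":0.001,"y":0.001,"z":0.06,"rx":0,"ry":0,"rz":0,"claw":1},{"x":0.001,"y":0.001,"z":0.085,"rx":0,"ry":0,"rz":0,"claw":1},{"x":0.001,"y":0.001,"z":0.094,"rx":0,"ry":0,"rz":0,"claw":1},{"x":0.001,"y":0.001,"z":0.094,"rx":0,"ry":0,"rz":0,"claw":1},{"x":0.001,"y":0.001,"z":0.094,"rx":0,"ry":0,"rz":0,"claw":1},{"x":0.001,"y":0.001,"z":0.094,"rx":0,"ry":0,"rz":0,"claw":0.5},{"x":0.001,"y":0.001,"z":0.094,"rx":0,"ry":0,"rz":0,"claw":0.4},{"x":0.001,"y":0.001,"z":0.094,"rx":0,"ry":0,"rz":0,"claw":0.3}], "squeeze": 30}}

```text
time: 8.77
tool_pos: [0.5039, 0.0964, 0.0245]
tool_rot: [3.141, -0.002, 0.399]
contact_force: [-0.3, 0.7, 0.2]
opening: 0.0766
grip_force: 0.0
```

Emit:
{"name": "step_arm", "arguments": {"steps": [{"x":0,"y":0,"z":0,"rx":0,"ry":0,"rz":0,"claw":0.2},{"x":0,"y":0,"z":0,"rx":0,"ry":0,"rz":0,"claw":0},{"x":0,"y":0,"z":0,"rx":0,"ry":0,"rz":0,"claw":-0.2},{"x":0,"y":0,"z":0,"rx":0,"ry":0,"rz":0,"claw":-0.4},{"x":0,"y":0,"z":0,"rx":0,"ry":0,"rz":0,"claw":-0.5},{"x":0,"y":0,"z":0,"rx":0,"ry":0,"rz":0,"claw":-0.5},{"x":0,"y":0,"z":0,"rx":0,"ry":0,"rz":0,"claw":-0.5},{"x":0,"y":0,"z":0,"rx":0,"ry":0,"rz":0,"claw":-0.5},{"x":0,"y":0,"z":0,"rx":0,"ry":0,"rz":0,"claw":-0.5},{"x":0,"y":0,"z":0,"rx":0,"ry":0,"rz":0,"claw":-0.5}], "squeeze": 30}}

```text
time: 9.6
tool_pos: [0.5022, 0.0988, 0.0241]
tool_rot: [-3.138, -0.0, 0.398]
contact_force: [-3.3, 13.2, 6.1]
opening: 0.0292
grip_force: 30.0
```

The opening is 29 mm, which is the shut width. Holding briefly, then letting go and rising.

Emit:
{"name": "step_arm", "arguments": {"steps": [{"x":0,"y":0,"z":0,"rx":0,"ry":0,"rz":0,"claw":-0.5},{"x":0,"y":0,"z":0,"rx":0,"ry":0,"rz":0,"claw":-0.5},{"x":0,"y":0,"z":0,"rx":0,"ry":0,"rz":0,"claw":0.3},{"x":0,"y":0,"z":0,"rx":0,"ry":0,"rz":0,"claw":0.8},{"x":0,"y":0,"z":0,"rx":0,"ry":0,"rz":0,"claw":0.8},{"x":0,"y":0,"z":0,"rx":0,"ry":0,"rz":0,"claw":0.8},{"x":0,"y":0,"z":0,"rx":0,"ry":0,"rz":0,"claw":0.8},{"x":0,"y":0,"z":-0.05,"rx":0,"ry":0,"rz":0,"claw":0.8},{"x":0,"y":0,"z":-0.1,"rx":0,"ry":0,"rz":0,"claw":0.8},{"x":0,"y":0,"z":-0.15,"rx":0,"ry":0,"rz":0,"claw":0.8},{"x":-0.05,"y":0,"z":-0.2,"rx":0,"ry":0,"rz":0,"claw":0.8},{"x":-0.05,"y":0,"z":-0.2,"rx":0,"ry":0,"rz":0,"claw":0.8}]}}

```text
time: 10.6
tool_pos: [0.4686, 0.0811, 0.1776]
tool_rot: [3.139, -0.005, 0.399]
contact_force: [1.1, -0.2, 0.3]
opening: 0.0821
grip_force: 0.0
```

Emit:
{"name": "step_arm", "arguments": {"steps": [{"x":0,"y":0,"z":0,"rx":0,"ry":0,"rz":0,"claw":0.8},{"x":0,"y":0,"z":0,"rx":0,"ry":0,"rz":0,"claw":0.8},{"x":0,"y":0,"z":0,"rx":0,"ry":0,"rz":0,"claw":0.8}]}}

```text
time: 10.85
tool_pos: [0.4686, 0.0818, 0.172]
tool_rot: [-3.141, 0.002, 0.398]
contact_force: [1.0, -0.4, -0.5]
opening: 0.0825
grip_force: 0.0
```

```bash
python3 - <<'E'
from h import *
I,D=read_camera("scene");cv2.imwrite("pics/end.png",cv2.resize(I[60:285,180:480],(800,600)))
C=cloud("scene",D)
for m in nets.masks_of("scene","tube"):
    P=C[m["region"]&(D>0)];P=P[np.hypot(P[:,0]-.58,P[:,1]-.129)<.05]
    if len(P)>50:
        T=P[(P[:,2]>.09)&(P[:,2]<.104)];print(m["conf"],len(P),P[:,2].max(),(T.min(0)+T.max(0))/2,np.ptp(T,0))
yaw=.4;P=C[(D>0)&(C[...,2]>.04)&(C[...,2]<.056)];q=(P[:,:2]-[.58,.1293])@np.array([[np.cos(yaw),-np.sin(yaw)],[np.sin(yaw),np.cos(yaw)]])
s=q[(abs(q[:,0]+.085)<.008)&(abs(q[:,1])<.06),1];print(len(s),s.min(),s.max())
print(robot.observe()["time"])
E
```

```text
0.9 454 0.10167988193423724 [0.57856924 0.12714971 0.09585387] [0.03138979 0.03163746 0.01165203]
108 -0.01660644161843215 0.016330193951912424
10.95
```

View pics/end.png

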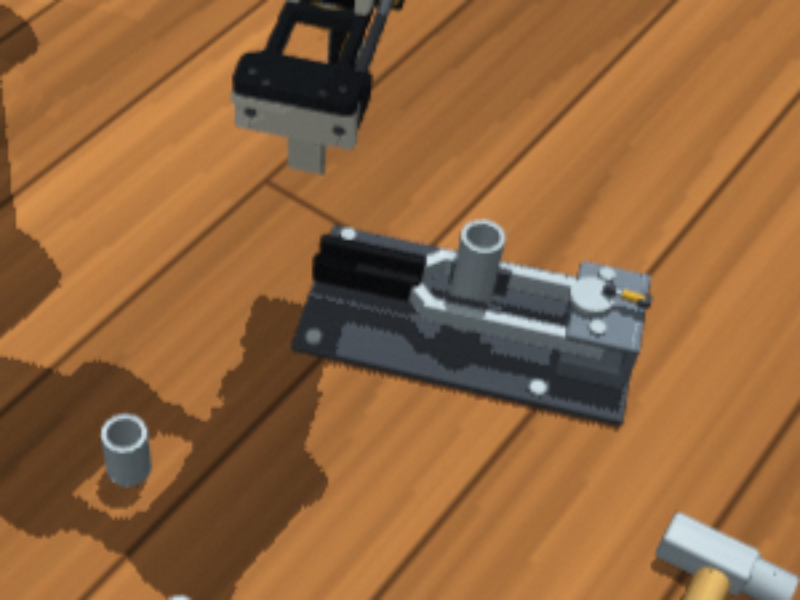

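The clamp is shut on the upright tube at (480,260), the handles at (370,265) are together, and the sleeve at (127,450) is where it was. The arm is clear.

```bash
python3 -c "
from cell import robot;print(robot.hand_in())"
```

```text
the job is handed in; nothing more can be done
None
```

The grey steel tube stands upright in the clamp, the clamp stayed shut on it after I let go, the sleeve is where it stood, and the job was handed in at about 11 s; the hand-in returned no verdict.

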